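Press the red specimen home in the holder

TASK

Three resin-mounted specimens stand half-seated in the round aluminium specimen holder. With the fingertips, gently press the dark red one down until it bottoms in its seat, then withdraw. Leave the two black ones standing proud and untouched, do not pull anything up or shift the holder, and leave the other things on the bench alone, including the loose red specimen beside the holder.

Things in the scene. Friction and masses are not known exactly. Their poses are not given: they have to be found in the camera images.
- holder: the loose round specimen holder on its loading plate, about 1.2 kg; origin at the centre of its underside, on the bench. Dark loading plate 132 mm in diameter and 6 mm thick, on it a bright aluminium disc 120 mm in diameter whose flat top is 30 mm above the bench (a 22 mm hub in the middle rises 3 mm more). Three seats on a circle of 36 mm radius, 120 degrees apart, the red specimen's on the holder's own +x axis. It may lie at any yaw
- red_mount (a joint): how far the dark red specimen in the holder has been pressed down, in m: it starts between 0 and 0.004, 0.016 is home (it bottoms on a hard stop), negative is pulled up. An O-ring holds it: it takes about 3 N to slide, does not spring back, and should not be shoved with more than 35 N
- red_mount_top (a point): centre of the flat upper end of the dark red specimen in the holder, an upright cylinder 30 mm in diameter; this point is 50 mm above the bench at joint value 0 and 34 mm above it (4 mm above the disc) when home
- black_mount_0 (a joint): the same for one black specimen in the holder; starts between 0 and 0.003 and is to stay as it is
- black_mount_1 (a joint): the same for the other black specimen in the holder
- black_mount_0_top (a point): centre of the flat upper end of one black specimen in the holder, 30 mm in diameter, 62 mm from the red one's centre
- black_mount_1_top (a point): the same for the other black specimen
- loose_red_mount: a loose dark red specimen lying on the bench to the right of the holder, not to be touched: 30 mm in diameter, 21 mm high, origin at the centre of its underside
- magnet: red pot magnet with a black knob, loose on the bench to the right: 32 mm in diameter, 27 mm high, origin at the centre of its underside
- stand_loupe: black stand loupe, loose on the bench behind the holder: 37 mm in diameter, 34 mm high, origin at the centre of its underside
Mind the look-alikes: they are no part of the job. Of the things like the holder, leave any that is green; of the rest the larger one is meant.

How it is judged (in metres and radians):
On the way:
1. the fingertips press the red specimen in the holder (contact force between the fingers and red_mount above 0.5 N), for 0.05 s.
At the end, for the whole second after the job is handed in: the red specimen in the holder is within 2 mm of its hard stop, both black ones stand as proud as before (pressed less than 6 mm), the holder lies flat and still within 10 mm of where it was, and the loose red specimen, magnet and loupe are within 10 mm of where they were (value of joint red_mount above 0.014 m and value of joint black_mount_0 between -0.003 and 0.006 m and value of joint black_mount_1 between -0.003 and 0.006 m and distance of each of holder, loose_red_mount, magnet, stand_loupe from where it was at the start of the episode below 0.01 m and angle between holder's own z axis and vertical below 0.05 rad and linear speed of holder below 0.01 m/s); the robot touches nothing.
It fails at once if a black specimen in the holder is touched, pressed in or pulled up (contact force between any of the fingers, the arm and black_mount_0 above 0.5 N or contact force between any of the fingers, the arm and black_mount_1 above 0.5 N or not (value of joint black_mount_0 between -0.003 and 0.006 m) or not (value of joint black_mount_1 between -0.003 and 0.006 m)).
It fails at once if the red specimen is pulled up (value of joint red_mount below -0.003 m).
It fails at once if the red specimen is shoved with more than 35 N (contact force between any of the fingers, the arm and red_mount above 35 N).
It fails at once if the holder is lifted, tipped or shifted by more than 10 mm (distance of holder from where it was at the start of the episode above 0.01 m or angle between holder's own z axis and vertical above 0.1 rad).
It fails at once if the loose red specimen, the magnet or the loupe is moved by more than 10 mm (distance of any of loose_red_mount, magnet, stand_loupe from where it was at the start of the episode above 0.01 m).
It also fails if it takes over 29 s, if anything falls off the work surface, if the arm or the gripper's body presses on something with over 40 N, if the wrist force passes 120 N, or if a joint passes its speed limit or range.

ROBOT

A 6-joint arm with a two-finger parallel gripper is mounted at the origin on a cart in front of the work surface, level with it; the furniture and walls round the work are solid. World frame = base frame: x ahead of the robot, y to its left, z up, the work surface at z = 0. Lengths are in mm, angles in rad, forces in N, time in s.
With the tool pointing down it reaches from about 225 to 875 mm from the base axis. Payload 3.4 kg.
Tool frame: the origin (TCP) lies midway between the tips of the shut fingers; the grasp point (between the pads) lies 19 mm behind it; z points along the fingers, x is the direction in which the jaws open and shut, and the axes are right-handed (so a half turn about z gives the same grasp; the last joint's range is limited). The gripper opens to 85 mm and grips with 20 to 120 N. Pads are 22 mm wide; open, the fingers measure 114 mm over their backs; the gripper's body (76 mm by 85 mm) begins 54 mm behind the grasp point. The pads swing forward as they close: fully open they stand 13 mm farther back than shut.
Start: joints at [-1.316, 0.276, 1.505, -0, 1.361, -0.121], TCP at [211.036, -534.908, 231.328] pointing down, gripper open.
Joint ranges: [-2.89, 2.89], [-0.75, 2.08], [0.22, 2.7], [-1.18, 4.32], [0.11, 2.71], [-2.7, 2.7]. Speed limits (rad/s): [2.57, 2.57, 3.14, 3.14, 3.14, 3.14].

INTERFACE

Orientations are given as a unit quaternion [w, x, y, z].
In Python, from workcell import * gives the robot as it stands.
- The arm moves only by the tool move_arm, never from a script. Its argument "commands" is a list of rows, each a list of 6 numbers: the shift along the tool's x, y, z normalised to -1 to 1, where 1 is 0.5 m, then the turn, a rotation vector about the tool's x, y, z normalised to -1 to 1, where 1 is 90 degrees. In form: [[x, y, z, ax, ay, az], ...]. A call has 1 to 8 rows; each row shifts and turns the commanded pose from where the row before left it, along the tool's axes as they then stand; what a row does not reach is not made up. A row lasts 1/10 s, in which the tool goes at most 50 mm and 8.59 degrees, less where a joint would pass 70% of its speed; a pose out of reach is approached as far as the arm can. A call with a number of a shift or a turn outside -1 to 1 is refused whole. A call with a gripper value outside its range is refused whole. "jaw" is the closure, from 0 (fully open) to 1 (shut), set as the call begins (left out, the last holds). The fingers move at their own pace and stop on an object; "force" is the grip in N (left out, the last holds). Time passes only in rows, so rows that do not move let the fingers close. It gives the time, the measured TCP pose, the force and the opening at its end, in the units of the state.
- read_state(): the state, without advancing time (a new reading comes with each control period).
- read_camera(name): name is "side" or "top" or "wrist"; returns a dict with "color" (400x640x3 uint8, blue, green, red), "fovy" (degrees; the focal length in pixels is half the picture's height over the tangent of half this angle, whatever the lens; pixels are square), "cx", "cy" (the principal point, pixels), "R" (3x3) and "t" (3): a world point X has camera coordinates R X + t; the wrist camera has in their place "T_tool_cam" (4x4, takes a point from camera to tool coordinates, whose origin is the TCP and whose axes are the tool frame's). Camera axes: x right, y down, z forward; pixel columns grow to the right and rows downward; lengths in mm; the calibration is good to about 2 mm. The wrist camera is an equidistant fisheye: a pixel r from the principal point sees the ray r / f radians off the axis. A picture is of the moment at which its call begins: read the wrist's pose just before it. There is no depth.
- job_done(): hands the job in, once; it reports no verdict.
The state is a dict: "time": time; "qpos": joint angles; "joint_vel": joint speeds; "joint_torque": joint torques, N m; "tcp_pos": TCP position; "eef_rot": TCP orientation; "contact_force": force on the tool from outside, world axes, zero at the start; "torque": the same for the moment, N m; "grip_width": opening from 0.0 (shut) to 1.0 (fully open).
Only numpy, scipy, OpenCV 4.12 (cv2) and the standard library are available. Lean on these libraries where they do the work, as an engineer would, in place of code of your own. Each camera call takes 0.05 s, during which the arm holds its last target. There are 200 camera calls.

## Working session

There is one attempt and no reset: what is moved stays moved. The work goes in short steps, Python scripts to look and compute and a tool call to move; the robot and the scene stay as the last step left them, time stands still between calls to the robot, and variables do not carry over. Pictures are saved under pics/ and viewed, about 8 in all and at most 12, crops included, and the job is handed in when it is done.

Besides the shell and the picture viewer there is one more tool, called after "Request:" in YAML: its name, and indented under it one key for each argument. move_arm: Moves the arm, as the interface text tells. Scaled input: -1 to 1 covers 0.5 m each way for a shift and 90 degrees each way for a turn. Its arguments: {"type":"object","properties":{"commands":{"type":"array","items":{"type":"array","items":{"type":"number"}}},"jaw":{"type":"number"},"force":{"type":"number"}},"required":["commands"]}

```bash
mkdir -p pics
cat > h.py <<'E'
from workcell import *
import numpy as np, cv2
def snap(n,f):
    c=read_camera(n); cv2.imwrite('pics/'+f,c['color']); np.save('pics/'+f+'.npy',c,allow_pickle=True); return c
def px2w(c,u,v,z):
    f=200/np.tan(np.radians(c['fovy'])/2); R=np.array(c['R']);t=np.array(c['t'])
    d=R.T@np.array([(u-c['cx'])/f,(v-c['cy'])/f,1]); o=-R.T@t
    return o+d*(z-o[2])/d[2]
def w2px(c,X):
    f=200/np.tan(np.radians(c['fovy'])/2); p=np.array(c['R'])@X+np.array(c['t']); return p[:2]/p[2]*f+[c['cx'],c['cy']]
E
python3 - <<'E'
from h import *
for n in('top','side'):
    c=snap(n,n+'1.png'); print(n,c['fovy'],-np.array(c['R']).T@c['t'])
print(read_state())
E
```

```text
top 46.678337080149966 [ 590.18278294 -105.52588282  990.7907268 ]
side 46.20772627242846 [ 703.17029678 -887.03705314  380.50414405]
{'time': 0.1, 'qpos': array([-1.31598109e+00,  2.76539372e-01,  1.50598310e+00, -1.45390060e-05,
        1.36074137e+00, -1.20999706e-01]), 'joint_vel': array([-0.00022271, -0.00106098, -0.00264903,  0.00014545,  0.00140204,
       -0.0007502 ]), 'joint_torque': array([ 2.79418273e-04, -4.17702305e+01, -2.46403903e+01, -2.52880682e-04,
        5.82071618e-03, -8.36127072e-06]), 'tcp_pos': array([ 210.91279006, -534.41259932,  230.53122783]), 'eef_rot': array([-5.44676914e-04,  8.26750444e-01, -5.62568223e-01, -6.33713661e-04]), 'contact_force': array([-0.00743689,  0.66179783,  0.14411591]), 'torque': array([0.01855304, 0.01736909, 0.02498607]), 'grip_width': 0.9991614972439505}
```

View pics/top1.png

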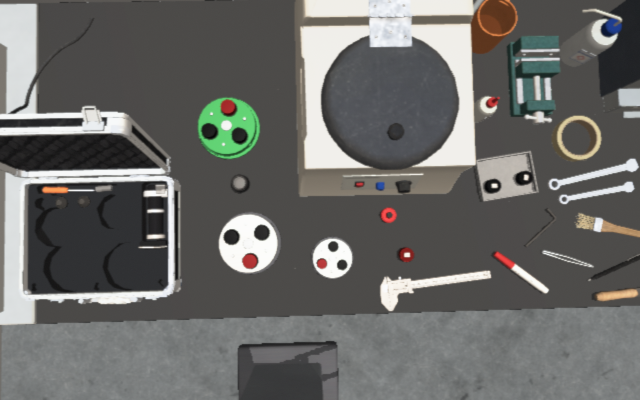

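View pics/side1.png

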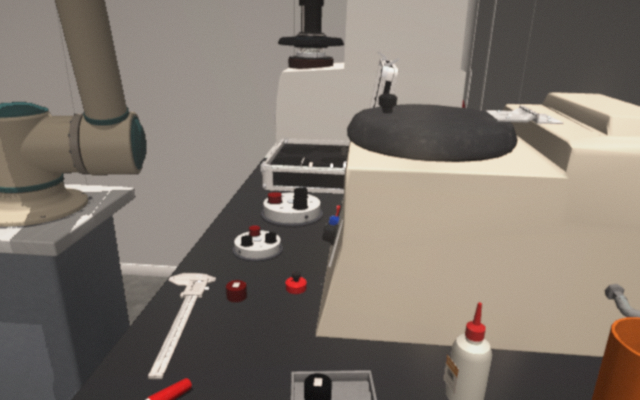

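The top view shows three holder-like objects: a green one at (228,127), a large bright one at (249,243) and a small bright one at (332,257). The large bright one fits, because it isn't green and is bigger than the other. Its red mount is near (250,261) and its black ones near (232,237) and (262,233). I'll confirm this in an enlarged crop.

Run:
```python
from h import *
c=np.load('pics/top1.png.npy',allow_pickle=True).item()
im=c['color'][200:290,200:300]
cv2.imwrite('pics/crop1.png',cv2.resize(im,None,fx=6,fy=6,interpolation=cv2.INTER_CUBIC))
b=c['color'].astype(int)
m=((b[...,2]>70)&(b[...,1]<50)&(b[...,0]<50)).astype(np.uint8); m[:200]=0;m[290:]=0;m[:,:200]=0;m[:,300:]=0
ys,xs=np.nonzero(m); print('red cen',xs.mean(),ys.mean(),len(xs))
for z in(46,48,50): print(z,px2w(c,xs.mean(),ys.mean(),z))
print('disc',px2w(c,249,242,30)); print(np.round(c['R'],3))
for p in((232,237),(262,233)): print(px2w(c,*p,49))
```

```text
red cen 250.13888888888889 259.8333333333333 36
46 [527.08967664  23.88757177  46.        ]
48 [527.2232366   23.61362019  48.        ]
50 [527.35679657  23.33966862  50.        ]
disc [562.60140951  27.78297185  30.        ]
[[-0.026 -0.999  0.023]
 [-0.998  0.025 -0.055]
 [ 0.054 -0.024 -0.998]]
[574.11667398  59.14451275  49.        ]
[580.57802433  -1.34616088  49.        ]
```

View pics/crop1.png

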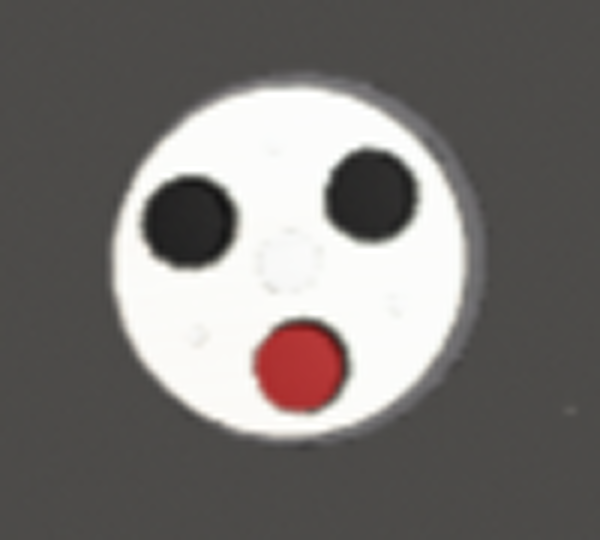

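The crop confirms it: this is the large bright holder, with red at crop (298,367), black at (190,222) and (370,195), and the hub at (289,261). In the full image, red is at (249.3,260.8). I'll shut the jaws and travel high.

Request:
move_arm:
  commands:
    - [-0.05, -0.062, 0, 0, 0, 0]
    - [-0.05, -0.062, 0, 0, 0, 0]
    - [-0.05, -0.062, 0, 0, 0, 0]
    - [-0.05, -0.062, 0, 0, 0, 0]
    - [-0.05, -0.062, 0, 0, 0, 0]
    - [-0.05, -0.062, 0, 0, 0, 0]
    - [-0.05, -0.062, 0, 0, 0, 0]
    - [-0.05, -0.062, 0, 0, 0, 0]
  jaw: 1
  force: 30

```text
time: 0.9
tcp_pos: [368.7, -256.2, 231.1]
eef_rot: [-0.0, 0.827, -0.563, -0.0]
contact_force: [1.0, -0.3, 0.3]
grip_width: -0.0
```

Request:
move_arm:
  commands:
    - [-0.05, -0.062, 0, 0, 0, 0]
    - [-0.05, -0.062, 0, 0, 0, 0]
    - [-0.05, -0.062, 0, 0, 0, 0]
    - [-0.05, -0.062, 0, 0, 0, 0]
    - [-0.05, -0.062, 0, 0, 0, 0]
    - [-0.05, -0.062, 0, 0, 0, 0]
    - [0, 0, 0, 0, 0, 0]
    - [0, 0, 0, 0, 0, 0]

```text
time: 1.7
tcp_pos: [486.0, -49.5, 230.8]
eef_rot: [0.001, 0.827, -0.562, -0.0]
contact_force: [0.2, -0.0, 0.5]
grip_width: -0.0
```

```bash
cat >> h.py <<'E'
from scipy.spatial.transform import Rotation as Ro
def RT():
    s=read_state(); q=s['eef_rot']; return Ro.from_quat([q[1],q[2],q[3],q[0]]).as_matrix(),np.array(s['tcp_pos']),s
def wpx(c,R,p,u,v,z):
    f=200/np.tan(np.radians(c['fovy'])/2); d=np.array([u-c['cx'],v-c['cy']]); r=np.hypot(*d); th=r/f
    ray=np.r_[d/max(r,1e-9)*np.sin(th),np.cos(th)]; T=np.array(c['T_tool_cam'])
    o=R@T[:3,3]+p; w=R@T[:3,:3]@ray; return o+w*(z-o[2])/w[2]
E
python3 - <<'E'
from h import *
R,p,s=RT(); c=snap('wrist','w1.png'); np.savez('pics/w1.npz',R=R,p=p)
t=np.load('pics/top1.png.npy',allow_pickle=True).item()
X=px2w(t,249.25,260.75,48); print('target',X,'disc',px2w(t,247.75,243,30),'tcp',p,s['time'],s['grip_width'],s['contact_force'],c['cx'],c['cy'],c['fovy'])
print('tool delta/500',(R.T@(X-p))/500); print(R.round(3))
E
```

```text
target [525.43486842  25.43063175  48.        ] disc [560.61856268  30.38162285  30.        ] tcp [486.03823829 -49.46233282 230.78500043] 1.7 -0.00046623705892351975 [ 0.15181783 -0.00714952  0.48769273] 320.2757524814823 206.112698480001 65.70646984690485
tool delta/500 [-0.11006624 -0.12910034  0.3653822 ]
[[ 0.369 -0.929 -0.001]
 [-0.929 -0.369 -0.   ]
 [-0.     0.002 -1.   ]]
```

View pics/w1.png

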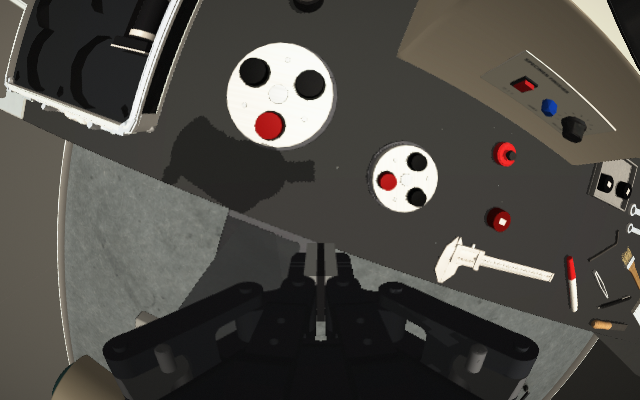

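The wrist view shows the same large holder: red top at about (269,125), blacks at (255,73) and (310,85). I'll move above red to about z=100.

Request:
move_arm:
  commands:
    - [-0.036, -0.043, 0, 0, 0, 0]
    - [-0.036, -0.043, 0, 0, 0, 0]
    - [-0.038, -0.043, 0, 0, 0, 0]
    - [0, 0, 0.065, 0, 0, 0]
    - [0, 0, 0.065, 0, 0, 0]
    - [0, 0, 0.065, 0, 0, 0]
    - [0, 0, 0.065, 0, 0, 0]
    - [0, 0, 0, 0, 0, 0]

```text
time: 2.55
tcp_pos: [521.9, 23.4, 97.5]
eef_rot: [0.003, 0.826, -0.563, -0.004]
contact_force: [-0.5, 0.0, -0.1]
grip_width: 0.001
```

Run:
```python
from h import *
c=np.load('pics/w1.png.npy',allow_pickle=True).item(); d=np.load('pics/w1.npz')
b=c['color'].astype(int)
m=((b[...,2]>110)&(b[...,1]<70)).astype(np.uint8); m[:100]=0;m[150:]=0;m[:,:240]=0;m[:,300:]=0
ys,xs=np.nonzero(m);u,v=(xs.min()+xs.max())/2,(ys.min()+ys.max())/2; print(u,v,xs.mean(),ys.mean(),len(xs),xs.min(),xs.max(),ys.min(),ys.max())
print('wrist1 red',wpx(c,d['R'],d['p'],xs.mean(),ys.mean(),48))
R,p,s=RT(); c=snap('wrist','w2.png'); np.savez('pics/w2.npz',R=R,p=p); print(p,s['time'],s['contact_force'])
X=np.array([525.4,25.4,48]); print((R.T@(X-p))/500)
s=snap('side','s2.png'); cv2.imwrite('pics/s2c.png',cv2.resize(s['color'][100:260,180:400],None,fx=3,fy=3,interpolation=cv2.INTER_CUBIC))
```

```text
268.0 125.0 268.1818181818182 125.2602495543672 561 255 281 112 138
wrist1 red [525.137435    24.28887008  48.        ]
[521.92492949  23.41420183  97.46428252] 2.55 [-0.51456067  0.03736256 -0.06897072]
[-0.00077079 -0.00883934  0.09885449]
```

View pics/w2.png

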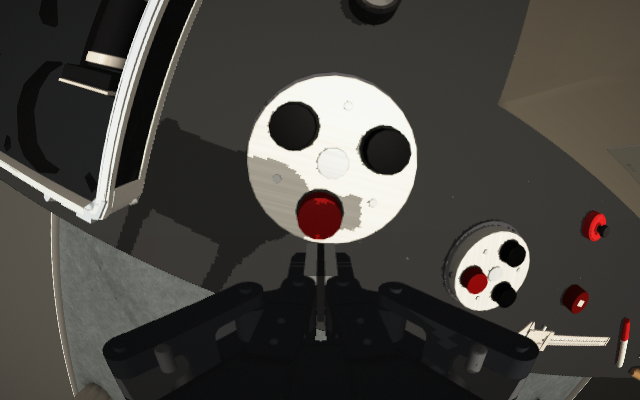

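View pics/s2c.png

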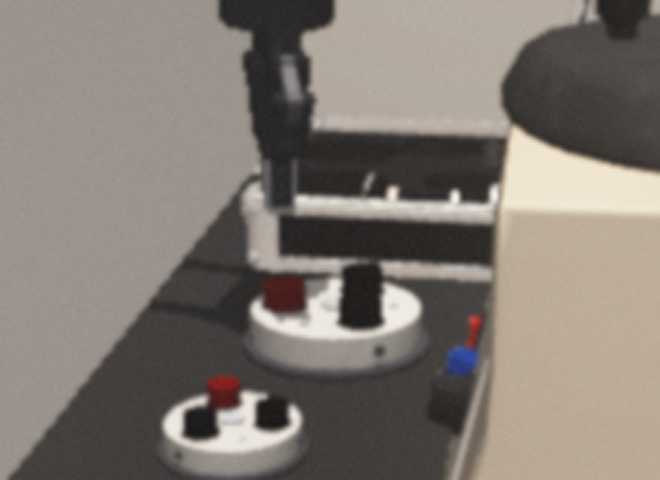

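The wrist estimate (525.1, 24.3) and top estimate (525.4, 25.4) agree. In the wrist view red is at (320,215), right ahead of the fingertips. In the side view the tips hang just above red at (285,293). I'll trim by 4 mm and descend to just above it.

Request:
move_arm:
  commands:
    - [-0.0, -0.007, 0, 0, 0, 0]
    - [0, 0, 0.03, 0, 0, 0]
    - [0, 0, 0.03, 0, 0, 0]
    - [0, 0, 0.02, 0, 0, 0]
    - [0, 0, 0, 0, 0, 0]
    - [0, 0, 0, 0, 0, 0]

```text
time: 3.25
tcp_pos: [530.2, 26.0, 62.2]
eef_rot: [-0.0, 0.827, -0.563, 0.001]
contact_force: [-0.1, -0.2, -0.1]
grip_width: 0.001
```

Request:
move_arm:
  commands:
    - [0, 0, 0.004, 0, 0, 0]
    - [0, 0, 0.004, 0, 0, 0]
    - [0, 0, 0.004, 0, 0, 0]
    - [0, 0, 0.004, 0, 0, 0]
    - [0, 0, 0, 0, 0, 0]
    - [0, 0, 0, 0, 0, 0]

```text
time: 3.85
tcp_pos: [529.3, 26.1, 53.2]
eef_rot: [0.0, 0.827, -0.563, -0.0]
contact_force: [1.3, 0.2, -0.1]
grip_width: -0.002
```

Request:
move_arm:
  commands:
    - [0.003, 0.008, 0, 0, 0, 0]
    - [0, 0, 0, 0, 0, 0]
    - [0, 0, 0.004, 0, 0, 0]
    - [0, 0, 0.004, 0, 0, 0]
    - [0, 0, 0, 0, 0, 0]
    - [0, 0, 0, 0, 0, 0]

```text
time: 4.45
tcp_pos: [526.2, 23.2, 49.1]
eef_rot: [0.0, 0.827, -0.563, -0.0]
contact_force: [-0.7, 0.4, -0.3]
grip_width: -0.001
```

Request:
move_arm:
  commands:
    - [-0.002, 0, 0.003, 0, 0, 0]
    - [0, 0, 0.003, 0, 0, 0]
    - [0, 0, 0.003, 0, 0, 0]
    - [0, 0, 0.003, 0, 0, 0]
    - [0, 0, 0, 0, 0, 0]
    - [0, 0, 0, 0, 0, 0]

```text
time: 5.05
tcp_pos: [525.9, 24.2, 43.2]
eef_rot: [-0.0, 0.827, -0.563, 0.0]
contact_force: [0.0, -0.7, 1.1]
grip_width: -0.0
```

Request:
move_arm:
  commands:
    - [0, 0, 0.003, 0, 0, 0]
    - [0, 0, 0.003, 0, 0, 0]
    - [0, 0, 0.003, 0, 0, 0]
    - [0, 0, 0, 0, 0, 0]
    - [0, 0, 0, 0, 0, 0]

```text
time: 5.55
tcp_pos: [525.8, 24.0, 38.5]
eef_rot: [0.0, 0.827, -0.563, 0.0]
contact_force: [-0.3, 0.1, -0.6]
grip_width: -0.0
```

Request:
move_arm:
  commands:
    - [0, 0, 0.003, 0, 0, 0]
    - [0, 0, 0.003, 0, 0, 0]
    - [0, 0, 0, 0, 0, 0]

```text
time: 5.85
tcp_pos: [525.8, 24.0, 35.6]
eef_rot: [0.0, 0.827, -0.563, 0.0]
contact_force: [-1.0, -0.6, 1.2]
grip_width: 0.001
```

Run:
```python
from h import *
c=snap('wrist','w3.png'); s=snap('side','s3.png')
print(read_state()['contact_force'])
a=cv2.resize(c['color'][80:330,200:460],None,fx=1.5,fy=1.5); b=cv2.resize(s['color'][140:240,220:340],(390,375),interpolation=cv2.INTER_CUBIC)
cv2.imwrite('pics/m3.png',np.hstack([cv2.resize(a,(390,375)),b]))
```

```text
[-0.0490541   0.37216471 -0.43238399]
```

View pics/m3.png

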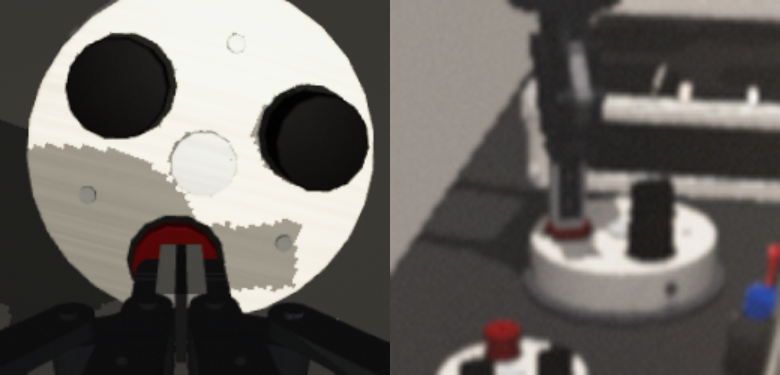

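The wrist half shows the tips centred on red at (180,250), and the side half shows red now low at (568,230), clear of the blacks. I'll keep pressing gently until the hard stop shows in the force reading.

Request:
move_arm:
  commands:
    - [0, 0, 0.003, 0, 0, 0]
    - [0, 0, 0.002, 0, 0, 0]
    - [0, 0, 0, 0, 0, 0]

```text
time: 6.25
tcp_pos: [525.9, 24.0, 34.0]
eef_rot: [0.0, 0.827, -0.563, 0.0]
contact_force: [-2.5, -0.8, 7.6]
grip_width: 0.003
```

The stop shows at z=34.0: the force rose to 7.6 N and the descent stalled. Withdrawing straight up.

Request:
move_arm:
  commands:
    - [0, 0, -0.006, 0, 0, 0]
    - [0, 0, -0.01, 0, 0, 0]
    - [0, 0, -0.03, 0, 0, 0]
    - [0, 0, -0.06, 0, 0, 0]
    - [0, 0, -0.06, 0, 0, 0]
    - [0, 0, -0.06, 0, 0, 0]
    - [0, 0, -0.06, 0, 0, 0]
    - [0, 0, 0, 0, 0, 0]

```text
time: 7.05
tcp_pos: [528.7, 24.0, 180.6]
eef_rot: [-0.002, 0.827, -0.563, 0.004]
contact_force: [0.3, -0.2, -0.6]
grip_width: -0.004
```

Request:
move_arm:
  commands:
    - [0.05, 0.06, 0, 0, 0, 0]
    - [0.05, 0.06, 0, 0, 0, 0]
    - [0.05, 0.06, 0, 0, 0, 0]
    - [0.05, 0.06, 0, 0, 0, 0]
    - [0, 0, 0, 0, 0, 0]
    - [0, 0, 0, 0, 0, 0]

```text
time: 7.65
tcp_pos: [450.3, -113.2, 175.7]
eef_rot: [-0.0, 0.826, -0.564, -0.001]
contact_force: [-0.2, -0.4, -0.4]
grip_width: -0.002
```

Run:
```python
from h import *
t=snap('top','t4.png'); s=snap('side','s4.png')
t0=np.load('pics/top1.png.npy',allow_pickle=True).item()
st=read_state(); print(st['time'],st['tcp_pos'],st['contact_force'])
a=cv2.resize(t['color'][200:290,200:300],(390,351),interpolation=cv2.INTER_CUBIC); b=cv2.resize(s['color'][170:260,220:320],(390,351),interpolation=cv2.INTER_CUBIC)
cv2.imwrite('pics/m4.png',np.hstack([a,b]))
d=cv2.absdiff(t['color'],t0['color']).max(2)[120:310,180:500]
ys,xs=np.nonzero(d>60); print(len(xs), (xs.min()+180,xs.max()+180,ys.min()+120,ys.max()+120) if len(xs) else '')
def disc(c):
    g=(c['color'][200:290,205:295].min(2)>150).astype(np.uint8); ys,xs=np.nonzero(g); return xs.min(),xs.max(),ys.min(),ys.max()
print(disc(t0),disc(t))
```

```text
7.75 [ 451.09427829 -112.22223921  175.87854551] [ 0.20106668  0.91359045 -0.64620109]
44 (np.int64(242), np.int64(355), np.int64(256), np.int64(309))
(np.int64(14), np.int64(72), np.int64(14), np.int64(72)) (np.int64(14), np.int64(72), np.int64(14), np.int64(72))
```

View pics/m4.png

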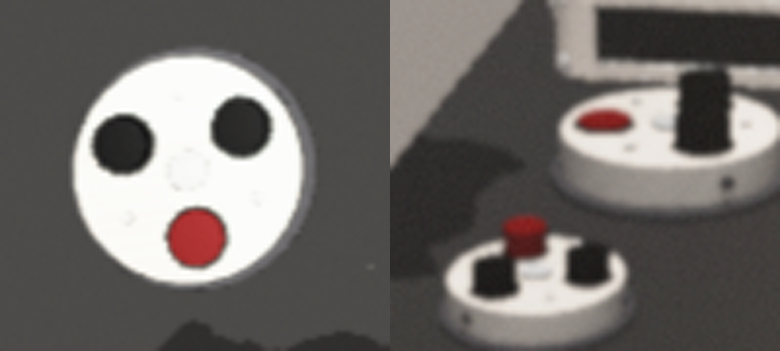

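Red is now low in its seat (side half, about (604,121)), the blacks still stand proud, and the disc's edges haven't moved by a pixel.

```bash
python3 -c "
from workcell import *
print(job_done())"
```

```text
the job is handed in; nothing more can be done
None
```

I pressed the dark red specimen in the large bright holder down to its hard stop with the shut fingertips. I then withdrew, moved the arm clear and handed the job in after about 8 s of robot time.

- **Seating:** the tips stalled at z = 34.0 mm, the expected home height, with the vertical force up to about 7.6 N. No reading came near the 35 N limit, though force is only reported at the end of each move. While the specimen was sliding, the readings stayed within about ±1 N of zero instead of the expected 3 N, so I judged seating from the height, the force rise at the stop and the pictures.
- **Position:** the top and wrist cameras placed the red specimen within about 1 mm of each other. The arm overshot by about 4 mm above it, and I corrected that before contact.
- **After withdrawing:** the red specimen sits low in its seat and both black ones still stand proud. The holder's outline in the top view is unchanged to the pixel. The only clear differences in the area I compared, which took in the holder, loose red specimen, magnet and loupe, were 44 pixels between the red specimen and the arm's new shadow. None of them were at the loose specimen, magnet or loupe.

No final check failed. The hand-in gave no verdict.

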